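# Refuse a panel: scrap the blown link, fit each new link in its own base

## Robot

A 6-joint arm with a two-finger parallel gripper is mounted at the origin on a cart in front of the work surface, level with it; the furniture and walls round the work are solid. World frame = base frame: x ahead of the robot, y to its left, z up, the work surface at z = 0. Lengths are in m, angles in degrees, forces in N, time in s.
With the tool pointing down it reaches from about 0.3 to 0.75 m from the base axis. Payload 8.5 kg.
Tool frame: the origin (TCP) lies at the very end of the fingers, on their centre line; the grasp point (between the pads) lies 19 mm behind it (env.hold_point_z is the distance from the TCP to the grasp point, in m); z points along the fingers, y is the line along which they close (so a half turn about z gives the same grasp; the last joint's range is limited). The gripper opens to 85 mm and grips with 20 to 120 N. Pads are 22 mm wide; open, the fingers measure 114 mm over their backs; the gripper's body (76 mm by 85 mm) begins 54 mm behind the grasp point. The pads swing forward as they close: fully open they stand 13 mm farther back than shut.
Start: joints at [-79.544, 21.807, 74.336, -0, 83.858, -12.336], TCP at [0.213, -0.507, 0.231] pointing down, gripper open.
Joint ranges: [-178.18, 178.18], [-50.72, 133.34], [12.68, 142.11], [-81.47, 261.47], [9.98, 163.14], [-165.26, 165.26]. Speed limits (degrees/s): [136.94, 136.94, 180, 180, 180, 180].

## Interface

Orientations are given as a 3x3 rotation matrix whose columns are the frame's x, y, z axes.
In Python, from rig import env, optics gives the robot as it stands.
- The arm moves only by the shell command python3 -m jog 'ROWS' [OPENING] [FORCE]. ROWS is JSON, a list of rows, each an object with "linear": the shift along the tool's x, y, z in units of 40 mm (1.0 is 40 mm), a list of three; "roll": the turn about the tool's z in units of 5 degrees (1.0 is 5 degrees). A call has 1 to 12 rows; each row shifts and turns the commanded pose from where the row before left it, along the tool's axes as they then stand; what a row does not reach is not made up. A row lasts 1/12 s, in which the tool goes at most 41.7 mm and 7.16 degrees, less where a joint would pass 70% of its speed; a pose out of reach is approached as far as the arm can. A call is refused whole if a number of a shift passes 1 or a number of a turn 1, either way. A call with a gripper value outside its range is refused whole. OPENING is the opening, from -1 (shut) to 1 (fully open), set as the call begins (- or left out, the last holds). The fingers move at their own pace and stop on an object; FORCE is the grip in N (left out, the last holds). Time passes only in rows, so rows that do not move let the fingers close. It gives the time, the measured TCP pose, the force, the opening and the grip force at its end, in the units of the state.
- env.observe(): the state, without advancing time (a new reading comes with each control period).
- optics.get_image(name): name is "scene" or "top" or "wrist"; returns the picture (480x640x3 uint8, red, green, blue); there is no depth.
- optics.calibration(name): a dict with "fov_y" (degrees; the focal length in pixels is half the picture's height over the tangent of half this angle, whatever the lens; pixels are square), "cx", "cy" (the principal point, pixels), "T" (4x4, takes a point from camera to world coordinates). Camera axes: x right, y down, z forward; pixel columns grow to the right and rows downward; lengths in m; the calibration is good to about 2 mm. A picture is of the moment at which its call begins: read the wrist's pose just before it. calibration takes no time and is no camera call; for the wrist camera it gives the pose at the moment of the call.
- env.close_job(): hands the job in; it is judged then, once.
The state is a dict: "time_s": time; "q": joint angles; "qvel": joint speeds; "joint_efforts": joint torques, N m; "position": TCP position; "tool_rot": TCP orientation; "ft_force": force on the tool from outside, world axes, zero at the start; "wrist_torque": the same for the moment, N m; "grip_width": finger opening in m; "gripper_force": force on a finger pad.
Only numpy, scipy, OpenCV 4.12 (cv2) and the standard library are available. Lean on these libraries where they do the work, as an engineer would, in place of code of your own. Each camera call takes 0.05 s, during which the arm holds its last target. There are 200 camera calls.

## Task

Make the fuse panel ready for service: take the blown fuse (brown, scorched, red indicator popped up) out of its base and put it in the red scrap tray, then fit the three new fuses, each into the base of its own size with the same label colour (green small, yellow medium, blue large), upright with both blades fully down in the jaws. Leave the multimeter where it is.

Things in the scene. Friction and masses are not known exactly. Their poses are not given: they have to be found in the camera images.
- fuse_small: new fuse, green label: white block 21 wide (y) x 46 long (x) x 40 mm high, loose, 120 g, lying on its underside. A copper blade 6 mm thick (y), 15 high, at mid-height of each end: 86 mm tip to tip. Grip lugs at the ends rise 7 mm above the top. Origin: centre of underside; x along the blades, z up. Either way round is right. Grip across the 21 mm width.
- fuse_medium: new fuse, yellow label: white block 30 wide (y) x 46 long (x) x 46 mm high, loose, 180 g, lying on its underside. A copper blade 6 mm thick (y), 15 high, at mid-height of each end: 86 mm tip to tip. Grip lugs at the ends rise 7 mm above the top. Origin: centre of underside; x along the blades, z up. Either way round is right. Grip across the 30 mm width.
- fuse_large: new fuse, blue label: white block 42 wide (y) x 68 long (x) x 52 mm high, loose, 400 g, lying on its underside. A copper blade 6 mm thick (y), 18 high, at mid-height of each end: 132 mm tip to tip. Grip lugs at the ends rise 7 mm above the top. Origin: centre of underside; x along the blades, z up. Either way round is right. Grip across the 42 mm width.
- blown_fuse: blown fuse, same shape as the new yellow one (block 30 (y) x 46 (x) x 46 mm, 86 mm over the blades, lugs 7 mm above the top, 180 g) but scorched brown, with a red pin up 6 mm on top. Origin: centre of underside; x along the blades, z up. It starts seated in the yellow-marked medium base; lifted straight up 35 mm it is clear.
- base_small: small base, fixed on a panel: cream foot 158 (x) x 36 mm, green strip at each end, two copper jaws 60 mm apart along x, 14 mm long; sides open. Slots 9 mm wide, floor 21.5 mm up, lips flare to 25 mm wide at 47 mm up. Rigid: fuse drops in by its weight, lengthwise play 7 mm each way. Origin: centre of underside, 9 mm above desk. Seated fuse origin is 9 mm above it.
- base_medium: medium base, fixed on a panel: cream foot 158 (x) x 46 mm, yellow strip at each end, two copper jaws 60 mm apart along x, 14 mm long; sides open. Slots 9 mm wide, floor 24.5 mm up, lips flare to 25 mm wide at 50 mm up. Rigid: fuse drops in by its weight, lengthwise play 7 mm each way. Origin: centre of underside, 9 mm above desk. Seated fuse origin is 9 mm above it.
- base_large: large base, fixed on a panel: cream foot 180 (x) x 58 mm, blue strip at each end, two copper jaws 82 mm apart along x, 14 mm long; sides open. Slots 9 mm wide, floor 26 mm up, lips flare to 25 mm wide at 55 mm up. Rigid: fuse drops in by its weight, lengthwise play 7 mm each way. Origin: centre of underside, 9 mm above desk. Seated fuse origin is 9 mm above it.
- scrap_tray: red open plastic scrap tray, 135 (x) x 145 (y) x 52 mm high, walls 4 mm thick, inner floor 28 mm above its underside, fixed. Origin: centre of its underside.
- multimeter: bystander: yellow and black multimeter lying on its back behind the panel, 150 x 76 x 48 mm. Origin: centre of its underside.

How it is judged:
By the outcome, as a careful person would: the job done as asked, in the order asked, and still so for the second after the job is handed in, with the robot touching nothing.
It also fails if it takes over 104 s, if anything falls off the work surface, if the arm or the gripper's body presses on something with over 40 N, if the wrist force passes 120 N, or if a joint passes its speed limit or range.

## Working session

There is one attempt and no reset: what is moved stays moved. The work goes in short steps, Python scripts to look and compute and a shell command to move; the robot and the scene stay as the last step left them, time stands still between calls to the robot, and variables do not carry over. Pictures are saved under pics/ and viewed, at most 14 in all, crops included, and the job is handed in when it is done.

```bash
ls; mkdir -p pics; python3 - <<'E'
from rig import env, optics
import cv2,numpy as np
for n in ("scene","top","wrist"):
    c=optics.calibration(n); print(n,c["fov_y"],c["cx"],c["cy"],np.round(c["T"],3).tolist())
    im=optics.get_image(n); cv2.imwrite(f"pics/{n}0.png",im[:,:,::-1])
s=env.observe(); print(s)
E
```

```text
pics
scene 50.39476465069968 317.6746524308034 247.9268090193827 [[-0.853, -0.229, 0.469, 0.008], [-0.522, 0.41, -0.749, 0.928], [-0.02, -0.883, -0.469, 0.62], [0.0, 0.0, 0.0, 1.0]]
top 44.59705962634095 313.3277470203476 241.23716968986787 [[-0.015, -0.985, 0.17, 0.288], [-1.0, 0.015, -0.0, 0.011], [-0.003, -0.17, -0.986, 1.772], [0.0, 0.0, 0.0, 1.0]]
wrist 67.76952926902693 316.18114534320813 227.75114263576387 [[0.388, -0.886, -0.253, 0.278], [-0.922, -0.373, -0.105, -0.479], [-0.002, 0.274, -0.962, 0.374], [0.0, 0.0, 0.0, 1.0]]
{'time_s': 0.15, 'q': array([-7.95443672e+01,  2.18325117e+01,  7.43707239e+01, -6.15977254e-04,
        8.38580930e+01, -1.23344205e+01]), 'qvel': array([-0.09272848, -0.11022324, -0.04872963, -0.00746079, -0.00424557,
        0.03512469]), 'joint_efforts': array([ 1.81615684e-03, -4.48626566e+01, -2.31344122e+01, -1.69500199e-04,
        3.73799747e-03,  1.85699315e-05]), 'position': array([ 0.21301335, -0.50684467,  0.23087383]), 'tool_rot': array([[ 9.21929986e-01,  3.87356502e-01, -2.04758763e-04],
       [ 3.87356495e-01, -9.21929413e-01,  1.05067218e-03],
       [ 2.18211575e-04, -1.04796083e-03, -9.99999427e-01]]), 'ft_force': array([-0.90601225, -0.42060964, -0.16057715]), 'wrist_torque': array([-0.02929924, -0.01947042,  0.007996  ]), 'gripper_force': 0.0, 'grip_width': 0.08573981553809365}
```

View pics/top0.png

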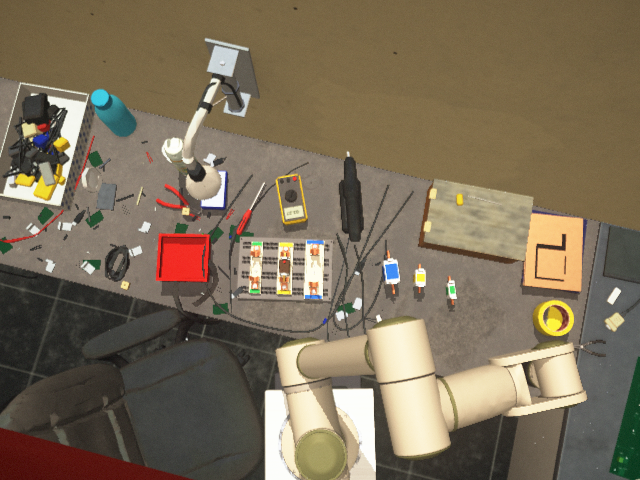

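View pics/scene0.png

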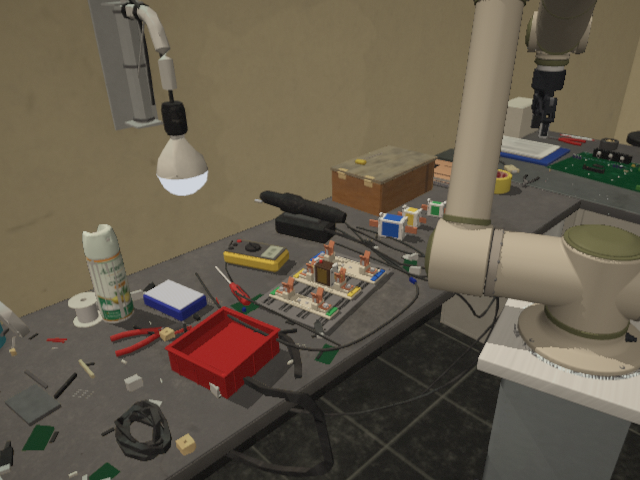

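The top view shows the panel at px (240–330, 237–300): small/green base at 256, medium/yellow base with the blown fuse at 286, large/blue base at 315. The new fuses are at (391,271), (420,279) and (452,290), the tray is at (184,257), and the multimeter is at (291,200). The scene view agrees, and shows a lamp hanging beyond the tray.

```bash
cat > h.py <<'E'
from rig import env, optics
import cv2,numpy as np
def grab(n,f=None):
    c=optics.calibration(n); im=optics.get_image(n)
    if f: cv2.imwrite(f"pics/{f}.png",im[:,:,::-1])
    return im,c
def ray(c,u,v):
    f=240/np.tan(np.radians(c["fov_y"]/2)); T=np.array(c["T"])
    return T[:3,3],T[:3,:3]@np.array([(u-c["cx"])/f,(v-c["cy"])/f,1])
def pt(c,u,v,z):
    o,d=ray(c,u,v); return o+d*(z-o[2])/d[2]
def px(c,p):
    f=240/np.tan(np.radians(c["fov_y"]/2)); T=np.array(c["T"]); q=T[:3,:3].T@(np.array(p)-T[:3,3])
    return q[:2]/q[2]*f+[c["cx"],c["cy"]]
R=dict(green=((45,90,60),(80,255,255)),yellow=((22,120,120),(34,255,255)),blue=((100,120,80),(125,255,255)),red=((0,170,60),(8,255,255)),brown=((5,80,20),(18,220,110)))
def blobs(im,col,amin=15):
    m=cv2.inRange(cv2.cvtColor(im,cv2.COLOR_RGB2HSV),*R[col])
    cs,_=cv2.findContours(m,cv2.RETR_EXTERNAL,cv2.CHAIN_APPROX_NONE)
    return sorted([(round(cv2.contourArea(k)),cv2.minAreaRect(k)) for k in cs if cv2.contourArea(k)>=amin],key=lambda a:-a[0])
E
python3 - <<'E'
from h import *
im=cv2.imread("pics/top0.png")[:,:,::-1].copy(); c=optics.calibration("top")
for col,z in (("green",.04),("yellow",.04),("blue",.04),("red",.05)):
    for a,r in blobs(im,col,12)[:8]:
        print(col,a,np.round(r[0],1),np.round(r[1],1),round(r[2]),np.round(pt(c,*r[0],z),3))
E
```

```text
green 1615 [636.  418.5] [ 26.9 120.8] 14 [ 0.059 -0.901  0.04 ]
green 117 [ 94.6 158.7] [13.4 10.3] 63 [0.855 0.681 0.04 ]
green 113 [ 44. 215.] [ 9.9 14.1] 45 [0.679 0.826 0.04 ]
green 112 [ 94.4 218.6] [ 9.2 16.1] 56 [0.666 0.672 0.04 ]
green 78 [  4.  245.3] [11.6 10.8] 56 [0.588 0.94  0.04 ]
green 78 [180.8 228.2] [11.2  9.4] 9 [0.632 0.41  0.04 ]
green 60 [215. 235.] [ 7.1 14.1] 45 [0.61  0.307 0.04 ]
green 56 [ 93. 264.] [ 8. 12.] 90 [0.527 0.67  0.04 ]
yellow 1132 [553.  317.5] [35. 40.] 90 [ 0.348 -0.689  0.04 ]
yellow 230 [ 44.5 187.9] [17.3 21.2] 22 [0.764 0.83  0.04 ]
yellow 151 [ 24.4 179.6] [17.9 11.2] 14 [0.791 0.893 0.04 ]
yellow 73 [ 59.4 141.9] [ 7.5 13. ] 56 [0.911 0.793 0.04 ]
yellow 52 [459. 199.] [10.  6.] 90 [ 0.709 -0.434  0.04 ]
yellow 42 [420.5 277. ] [6. 7.] 90 [ 0.473 -0.306  0.04 ]
yellow 38 [ 59.  178.5] [ 7. 10.] 90 [0.793 0.787 0.04 ]
yellow 36 [286.  244.5] [12.3  3.9] 5 [0.577 0.093 0.04 ]
blue 136 [391.4 270.9] [14.4 11. ] 82 [ 0.493 -0.22   0.04 ]
blue 116 [ 41.5 139.5] [11.2 16.5] 63 [0.919 0.849 0.04 ]
blue 40 [313.  296.5] [ 3. 16.] 90 [0.42  0.014 0.04 ]
blue 32 [221.5 194.6] [18.1 42.4] 34 [0.734 0.289 0.04 ]
blue 22 [314.5 242. ] [ 2. 15.] 90 [0.584 0.007 0.04 ]
red 4860 [ 95.5 453.5] [191.  51.] 0 [-0.012  0.633  0.05 ]
red 2375 [183.  257.2] [53.1 48. ] 2 [0.542 0.399 0.05 ]
red 108 [243.4 221.7] [ 5.8 26.8] 27 [0.647 0.22  0.05 ]
red 70 [176.5 193.4] [29.7  4.5] 42 [0.738 0.423 0.05 ]
red 66 [169.6 204.4] [28.6  4.5] 15 [0.704 0.443 0.05 ]
red 64 [ 43. 127.] [12.  8.] 0 [0.956 0.842 0.05 ]
red 31 [ 17.2 239.1] [ 3.3 34.4] 81 [0.605 0.897 0.05 ]
```

```bash
python3 -m jog '[{"linear":[0,0,0],"roll":0.912},{"linear":[0,0,0],"roll":0.912},{"linear":[0,0,0],"roll":0.912},{"linear":[0,0,0],"roll":0.912},{"linear":[0,0,0],"roll":0.912}]' 1
python3 -m jog '[{"linear":[0.63,-0.575,0],"roll":0},{"linear":[0.63,-0.575,0],"roll":0},{"linear":[0.63,-0.575,0],"roll":0},{"linear":[0.63,-0.575,0],"roll":0},{"linear":[0.63,-0.575,0],"roll":0},{"linear":[0.63,-0.575,0],"roll":0},{"linear":[0.63,-0.575,0],"roll":0},{"linear":[0.63,-0.575,0],"roll":0},{"linear":[0.63,-0.575,0],"roll":0},{"linear":[0,0,0],"roll":0},{"linear":[0,0,0],"roll":0},{"linear":[0,0,0],"roll":0}]'
python3 -c "
from h import *
im,c=grab('wrist','w_fuses')
for col in ('green','yellow','blue'):
    for a,r in blobs(im,col,60)[:5]: print(col,a,np.round(r[0],1),np.round(r[1],1),round(r[2]),np.round(pt(c,*r[0],.045),4))
s=env.observe();print(s['position'],s['tool_rot'][:,0],s['q'],s['time_s'])"
```

```text
time_s: 0.57
position: [0.213, -0.5069, 0.2311]
tool_rot: [[1.0, -0.004, -0.0], [-0.004, -1.0, 0.001], [-0.0, -0.001, -1.0]]
ft_force: [-0.1, 0.3, 0.0]
grip_width: 0.0854
gripper_force: 0.0
time_s: 1.57
position: [0.4396, -0.3003, 0.2311]
tool_rot: [[1.0, 0.0, -0.001], [0.0, -1.0, 0.0], [-0.001, -0.0, -1.0]]
ft_force: [-0.1, -0.0, 1.2]
grip_width: 0.0854
gripper_force: 0.0
green 379 [126.5 242.5] [28.5 25.3] 72 [ 0.4008 -0.1152  0.045 ]
green 312 [419. 207.] [24. 14.] 90 [ 0.4361 -0.3958  0.045 ]
green 124 [403. 204.] [ 6. 26.] 0 [ 0.439  -0.3806  0.045 ]
green 121 [100.1 242.8] [13.  12.3] 72 [ 0.4005 -0.0896  0.045 ]
yellow 873 [629.5 281. ] [66. 19.] 90 [ 0.3605 -0.6122  0.045 ]
yellow 568 [322.1 168.9] [24.9 24.8] 3 [ 0.4718 -0.3044  0.045 ]
blue 1964 [225.  147.2] [53.8 39.7] 81 [ 0.4912 -0.217   0.045 ]
blue 312 [ 18. 215.] [10. 36.] 90 [ 0.4282 -0.0163  0.045 ]
blue 297 [253.8 143.1] [51.6  7.2] 82 [ 0.4947 -0.2431  0.045 ]
blue 90 [ 60.5 275.2] [ 7.6 17.3] 9 [ 0.3666 -0.0445  0.045 ]
[ 0.43927889 -0.300674    0.23116012] [ 9.99999370e-01 -1.00965507e-03 -4.89835399e-04] [-4.71345475e+01  2.00484594e+01  7.71239420e+01 -1.59992056e-02
  8.28517405e+01  4.29252974e+01] 1.6167
```

View pics/w_fuses.png

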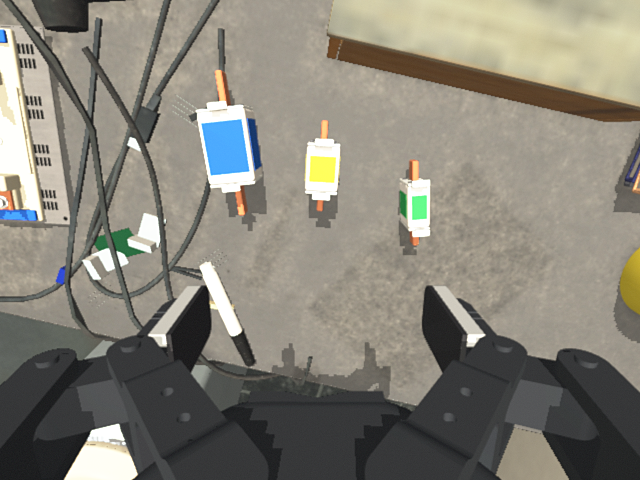

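```bash
python3 -m jog '[{"linear":[0.1,-0.9,0],"roll":0},{"linear":[0.1,-0.9,0],"roll":0},{"linear":[0.1,-0.9,0],"roll":0},{"linear":[0.1,-0.9,0],"roll":0},{"linear":[0.1,-0.9,0],"roll":0},{"linear":[0.1,-0.9,0],"roll":0},{"linear":[0.1,-0.9,0],"roll":0},{"linear":[0.1,-0.9,0],"roll":0},{"linear":[0.1,-0.9,0],"roll":0},{"linear":[0.1,-0.9,0],"roll":0},{"linear":[0.1,-0.9,0],"roll":0},{"linear":[0,0,0],"roll":0}]'
python3 -m jog '[{"linear":[0,0,0],"roll":0},{"linear":[0,0,0],"roll":0},{"linear":[0,0,0],"roll":0}]'
python3 -c "
from h import *
im,c=grab('wrist','w_panel')
for col in ('green','yellow','blue','brown','red'):
    for a,r in blobs(im,col,60)[:5]: print(col,a,np.round(r[0],1),np.round(r[1],1),round(r[2]),np.round(pt(c,*r[0],.02),4))
s=env.observe();print(s['position'],s['tool_rot'][:,0],s['time_s'])"
```

```text
time_s: 2.62
position: [0.4839, 0.0995, 0.2314]
tool_rot: [[1.0, 0.003, 0.0], [0.003, -1.0, 0.001], [0.0, -0.001, -1.0]]
ft_force: [-0.8, 0.3, 0.0]
grip_width: 0.0856
gripper_force: 0.0
time_s: 2.87
position: [0.484, 0.0944, 0.2313]
tool_rot: [[1.0, -0.002, -0.0], [-0.002, -1.0, -0.0], [-0.0, 0.0, -1.0]]
ft_force: [-0.4, 0.7, -0.1]
grip_width: 0.0858
gripper_force: 0.0
green 1488 [85.7 53.7] [44.1 48.3] 41 [0.6174 0.3038 0.02  ]
green 1022 [177.5  61.2] [31.4 66.2] 70 [0.611  0.2215 0.02  ]
green 446 [485.9 279.4] [23.1 24.7] 79 [ 0.3949 -0.0866  0.02  ]
green 342 [222.5  90.4] [31.6 12. ] 3 [0.586  0.1824 0.02  ]
green 288 [147.5 269.1] [39.4 16.5] 31 [0.4077 0.2756 0.02  ]
yellow 822 [347.5  11. ] [22. 83.] 90 [0.6511 0.0677 0.02  ]
yellow 452 [316.5  95.1] [41.5 12. ] 3 [0.5817 0.0951 0.02  ]
yellow 314 [310.  241.5] [36.4 10.2] 2 [0.4382 0.1021 0.02  ]
yellow 76 [314.5 137.5] [19.  5.] 90 [0.5434 0.0971 0.02  ]
blue 1416 [614.8 194.5] [33.7 47.4] 8 [ 0.4872 -0.2042  0.02  ]
blue 578 [411.5  87.2] [54.9 11.8] 3 [0.5883 0.0071 0.02  ]
blue 380 [392.8 254.8] [48.   9.8] 3 [0.4233 0.015  0.02  ]
blue 133 [416.7 310.8] [10.3 16.6] 34 [ 0.3576 -0.015   0.02  ]
brown 126 [312.7 178.1] [33.5 45.4] 3 [0.5043 0.099  0.02  ]
red 12567 [ 47.5 136.5] [ 95. 167.] 0 [0.5449 0.3536 0.02  ]
red 969 [167.1  25.6] [25.7 62.7] 19 [0.6399 0.2276 0.02  ]
[0.48404438 0.0944157  0.23134713] [ 9.99996543e-01 -2.62911285e-03 -2.79114398e-05] 2.9167
```

View pics/w_panel.png

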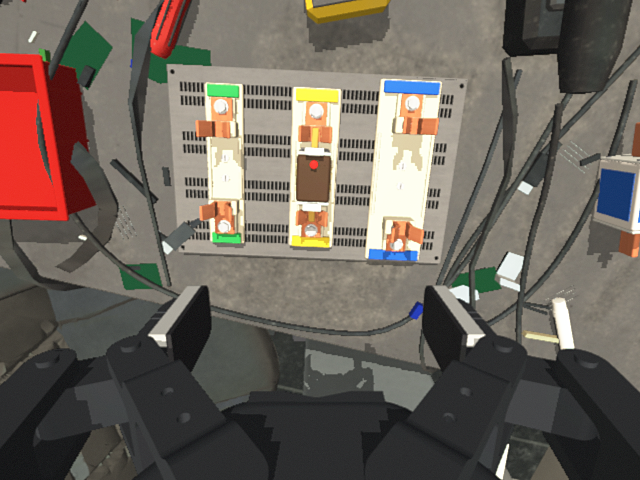

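The wrist view shows the panel: green strips at (223,90) and (227,239), yellow strips at (316,95) and (310,241), and blue strips at (411,87) and (393,255). The blown fuse sits at (314,178) between lugs at (314,152) and (313,208). Its fuse axis is close to the tool x.

```bash
python3 - <<'E'
from h import *
c=optics.calibration("wrist")
im=cv2.imread("pics/w_panel.png")[:,:,::-1].copy()
# blown fuse: dark brown top in crop
x0,y0=285,140; g=im[y0:225,x0:345]; hsv=cv2.cvtColor(g,cv2.COLOR_RGB2HSV)
m=((hsv[...,2]<110)).astype(np.uint8); k=max(cv2.findContours(m,0,1)[0],key=cv2.contourArea)
r=cv2.minAreaRect(k); u=np.array(r[0])+[x0,y0]; print("brown",r,u,pt(c,*u,.064))
for v in (152,208): print("lug",pt(c,313.5,v,.071))
for n,a,b in (("S",(222.5,90.4),(227,239)),("M",(316.5,95.1),(310,241.5)),("L",(411.5,87.2),(392.8,254.8))):
  for z in (.014,.02):
    A,B=pt(c,*a,z),pt(c,*b,z); print(n,z,np.round((A+B)/2,4),round(np.linalg.norm(A-B),4),np.degrees(np.arctan2(*(A-B)[1::-1])))
# green bottom strip
hsv=cv2.cvtColor(im,cv2.COLOR_RGB2HSV); m=cv2.inRange(hsv,*R["green"])[225:250,200:255]; ys,xs=np.nonzero(m); print("gb",xs.mean()+200,ys.mean()+225,len(xs))
# tray rim
print("tray",[np.round(pt(c,u,v,.052),3) for u,v in ((45,57),(68,215))])
E
```

```text
brown ((27.87060546875, 38.234825134277344), (33.333343505859375, 45.96324920654297), 2.2906100749969482) [312.87060547 178.23482513] [0.5104236  0.09845213 0.064     ]
lug [0.53324707 0.09775254 0.071     ]
lug [0.48554788 0.09796492 0.071     ]
S 0.014 [0.5129 0.187  0.014 ] 0.1474 -2.4093719827579494
S 0.02 [0.5136 0.1855 0.02  ] 0.145 -2.409371982757937
M 0.014 [0.5092 0.0987 0.014 ] 0.1461 -2.8264257758915226
M 0.02 [0.51   0.0987 0.02  ] 0.1436 -2.8264257758915226
L 0.014 [0.505  0.0096 0.014 ] 0.1681 -2.7755513816457555
L 0.02 [0.5058 0.0111 0.02  ] 0.1653 -2.7755513816457578
gb 226.2218045112782 237.92105263157896 266
tray [array([0.609, 0.319, 0.052]), array([0.475, 0.326, 0.052])]
```

```bash
python3 -m jog '[{"linear":[0,0,0],"roll":0.51},{"linear":[0.32,-0.065,0.5],"roll":0},{"linear":[0.325,-0.065,0.5],"roll":0},{"linear":[0,0,0.7],"roll":0},{"linear":[0,0,0.7],"roll":0},{"linear":[0,0,0.7],"roll":0},{"linear":[0,0,0.5],"roll":0},{"linear":[0,0,0.5],"roll":0},{"linear":[0,0,0.5],"roll":0},{"linear":[0,0,0.43],"roll":0},{"linear":[0,0,0],"roll":0},{"linear":[0,0,0],"roll":0}]' 0.41 40
python3 -c "
from h import *
grab('wrist','w_grip')"
```

```text
time_s: 3.92
position: [0.5099, 0.099, 0.03]
tool_rot: [[0.999, -0.046, -0.001], [-0.046, -0.999, 0.0], [-0.001, 0.0, -1.0]]
ft_force: [-0.0, -0.1, 0.8]
grip_width: 0.0604
gripper_force: 0.0
```

View pics/w_grip.png

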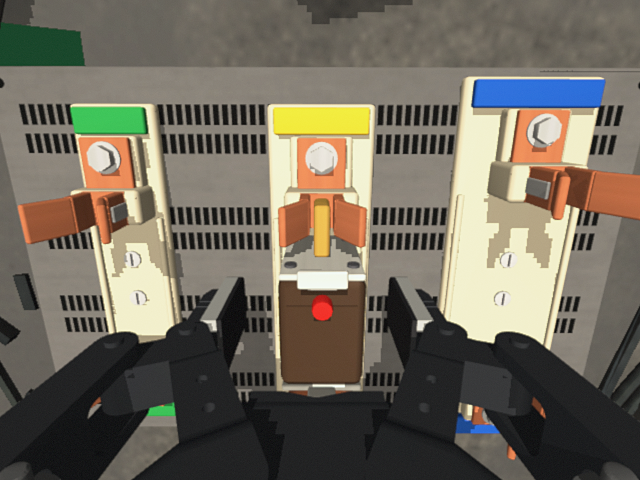

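The fuse sits centred between the pads, with its axis aligned and the pads clear of the jaws. I'll close and lift straight up.

```bash
python3 -m jog '[{"linear":[0,0,0]},{"linear":[0,0,0]},{"linear":[0,0,0]},{"linear":[0,0,0]},{"linear":[0,0,0]},{"linear":[0,0,0]},{"linear":[0,0,0]},{"linear":[0,0,0]}]' -1 40
python3 -m jog '[{"linear":[0,0,-0.1]},{"linear":[0,0,-0.2]},{"linear":[0,0,-0.3]},{"linear":[0,0,-0.4]},{"linear":[0,0,-0.5]},{"linear":[0,0,-0.5]},{"linear":[0,0,-0.5]},{"linear":[0,0,0]}]'
```

```text
invalid input
invalid input
```

```bash
python3 -m jog '[{"linear":[0,0,0],"roll":0},{"linear":[0,0,0],"roll":0},{"linear":[0,0,0],"roll":0},{"linear":[0,0,0],"roll":0},{"linear":[0,0,0],"roll":0},{"linear":[0,0,0],"roll":0},{"linear":[0,0,0],"roll":0},{"linear":[0,0,0],"roll":0}]' -1 40
python3 -m jog '[{"linear":[0,0,-0.1],"roll":0},{"linear":[0,0,-0.2],"roll":0},{"linear":[0,0,-0.3],"roll":0},{"linear":[0,0,-0.4],"roll":0},{"linear":[0,0,-0.5],"roll":0},{"linear":[0,0,-0.5],"roll":0},{"linear":[0,0,-0.5],"roll":0},{"linear":[0,0,0],"roll":0}]'
```

```text
time_s: 4.63
position: [0.5105, 0.0987, 0.0315]
tool_rot: [[0.999, -0.045, 0.002], [-0.045, -0.999, -0.002], [0.002, 0.002, -1.0]]
ft_force: [-2.1, -9.1, 7.1]
grip_width: 0.0291
gripper_force: 40.8
time_s: 5.3
position: [0.5115, 0.1, 0.1339]
tool_rot: [[0.999, -0.044, 0.007], [-0.044, -0.999, -0.0], [0.007, -0.0, -1.0]]
ft_force: [1.0, 0.1, -0.8]
grip_width: 0.0294
gripper_force: 40.5
```

```bash
python3 -m jog '[{"linear":[0.03,-0.4,0],"roll":0},{"linear":[0.06,-0.8,0],"roll":0},{"linear":[0.06,-0.9,0],"roll":0},{"linear":[0.06,-0.9,0],"roll":0},{"linear":[0.06,-0.9,0],"roll":0},{"linear":[0.06,-0.9,0],"roll":0},{"linear":[0.06,-0.9,0],"roll":0},{"linear":[0.06,-0.9,0],"roll":0},{"linear":[0.06,-0.6,0],"roll":0},{"linear":[0.06,-0.26,0],"roll":0},{"linear":[0,0,0],"roll":0},{"linear":[0,0,0],"roll":0}]'
python3 -c "
from h import *
grab('wrist','w_tray')"
```

```text
time_s: 6.3
position: [0.5455, 0.397, 0.1288]
tool_rot: [[0.999, -0.044, -0.002], [-0.044, -0.999, -0.001], [-0.002, 0.001, -1.0]]
ft_force: [-0.0, 0.5, -1.3]
grip_width: 0.0297
gripper_force: 40.5
```

View pics/w_tray.png

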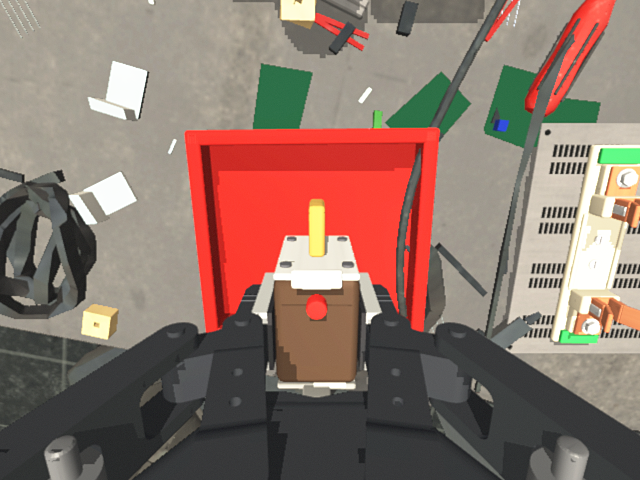

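The fuse is held over the tray's centre. The tray rim spans px 187–438, so it fits with clearance.

```bash
python3 -m jog '[{"linear":[0,0,0.4],"roll":0},{"linear":[0,0,0.5],"roll":0},{"linear":[0,0,0.5],"roll":0},{"linear":[0,0,0.4],"roll":0},{"linear":[0,0,0.17],"roll":0},{"linear":[0,0,0.1],"roll":0},{"linear":[0,0,0],"roll":0},{"linear":[0,0,0],"roll":0}]'
python3 -m jog '[{"linear":[0,0,0],"roll":0},{"linear":[0,0,0],"roll":0},{"linear":[0,0,0],"roll":0},{"linear":[0,0,0],"roll":0},{"linear":[0,0,0],"roll":0}]' 0.3
python3 -m jog '[{"linear":[0,0,-0.2],"roll":0},{"linear":[0,0,-0.6],"roll":0},{"linear":[0,0,-0.9],"roll":0},{"linear":[0,0,-0.9],"roll":0},{"linear":[0,0,-0.9],"roll":0},{"linear":[0,0,0],"roll":0}]'
```

```text
time_s: 7.02
position: [0.5465, 0.3969, 0.0483]
tool_rot: [[0.999, -0.045, 0.001], [-0.045, -0.999, 0.001], [0.001, -0.001, -1.0]]
ft_force: [0.1, -0.1, -1.0]
grip_width: 0.029
gripper_force: 40.4
time_s: 7.43
position: [0.5461, 0.3971, 0.0477]
tool_rot: [[0.999, -0.045, 0.0], [-0.045, -0.999, 0.0], [0.0, -0.0, -1.0]]
ft_force: [0.2, 0.3, -0.1]
grip_width: 0.0553
gripper_force: 0.0
time_s: 7.93
position: [0.5481, 0.3982, 0.1965]
tool_rot: [[0.999, -0.044, 0.013], [-0.044, -0.999, 0.006], [0.012, -0.007, -1.0]]
ft_force: [0.2, 0.1, 1.5]
grip_width: 0.0551
gripper_force: 0.0
```

```bash
python3 -m jog '[{"linear":[-0.1,0.5,0],"roll":0},{"linear":[-0.1,0.93,0],"roll":0},{"linear":[-0.1,0.93,0],"roll":0},{"linear":[-0.1,0.93,0],"roll":0},{"linear":[-0.1,0.93,0],"roll":0},{"linear":[-0.1,0.93,0],"roll":0},{"linear":[-0.1,0.93,0],"roll":0},{"linear":[-0.1,0.93,0],"roll":0},{"linear":[-0.1,0.93,0],"roll":0},{"linear":[-0.1,0.93,0],"roll":0}]' 1
python3 -m jog '[{"linear":[-0.1,0.93,0],"roll":0},{"linear":[-0.1,0.93,0],"roll":0},{"linear":[-0.1,0.93,0],"roll":0},{"linear":[-0.1,0.93,0],"roll":0},{"linear":[-0.1,0.93,0],"roll":0},{"linear":[-0.1,0.93,0],"roll":0},{"linear":[-0.1,0.93,0],"roll":0},{"linear":[-0.05,0.6,0],"roll":0},{"linear":[0,0.3,0],"roll":0},{"linear":[0,0,0],"roll":0},{"linear":[0,0,0],"roll":0},{"linear":[0,0,0],"roll":0}]'
python3 - <<'E'
from h import *
im,c=grab('wrist','w_f2'); np.save('c_f2.npy',c,allow_pickle=True)
s=env.observe(); print(s['position'],s['tool_rot'][:,0],s['time_s'])
hsv=cv2.cvtColor(im,cv2.COLOR_RGB2HSV); m=cv2.inRange(hsv,(5,120,90),(16,255,255))
for k in cv2.findContours(m,0,1)[0]:
    if cv2.contourArea(k)>40: print('cu',cv2.contourArea(k),np.round(cv2.minAreaRect(k)[0]),np.round(cv2.minAreaRect(k)[1]),cv2.boundingRect(k))
for col in ('green','yellow','blue'):
    for a,r in blobs(im,col,100)[:4]: print(col,a,np.round(r[0],1),np.round(r[1],1),round(r[2],1))
E
```

```text
time_s: 8.77
position: [0.4897, 0.0428, 0.1879]
tool_rot: [[0.999, -0.044, 0.001], [-0.044, -0.999, -0.0], [0.001, 0.0, -1.0]]
ft_force: [1.0, -0.1, -0.7]
grip_width: 0.0854
gripper_force: 0.0
time_s: 9.77
position: [0.4472, -0.249, 0.1875]
tool_rot: [[0.999, -0.043, -0.0], [-0.043, -0.999, 0.0], [-0.0, -0.0, -1.0]]
ft_force: [0.6, 1.0, -0.2]
grip_width: 0.0853
gripper_force: 0.0
[ 0.44730456 -0.24889174  0.18751134] [ 9.99077436e-01 -4.29449965e-02  6.24597408e-05] 9.8167
cu 128.0 [484. 253.] [16. 12.] (478, 245, 13, 17)
cu 67.5 [378. 223.] [ 9. 10.] (374, 217, 10, 12)
cu 170.5 [291. 224.] [25.  8.] (285, 212, 11, 26)
cu 324.0 [ 19. 223.] [44. 28.] (0, 206, 38, 35)
cu 262.0 [485. 178.] [23. 12.] (479, 166, 13, 24)
cu 175.0 [384. 137.] [ 9. 21.] (379, 126, 11, 22)
cu 284.0 [268.  92.] [36.  9.] (261, 74, 14, 37)
cu 774.5 [398.  26.] [20. 57.] (383, 0, 31, 53)
green 464 [161.5 270.6] [30.9 27.9] 69.0
green 410 [495. 220.] [28. 16.] 90.0
green 308 [472.5 216.5] [31. 13.] 90.0
green 150 [132.  271.9] [13.6 14.5] 71.6
yellow 787 [386. 182.] [28. 30.] 90.0
yellow 126 [363.5 178.5] [ 5.8 30.8] 3.0
blue 2612 [276.1 162.3] [59.9 46.3] 81.0
blue 558 [ 33.  245.5] [11. 58.] 90.0
blue 296 [11.5 47. ] [14. 23.] 90.0
blue 116 [ 90.8 307.7] [ 8.7 20.4] 14.0
```

View pics/w_f2.png

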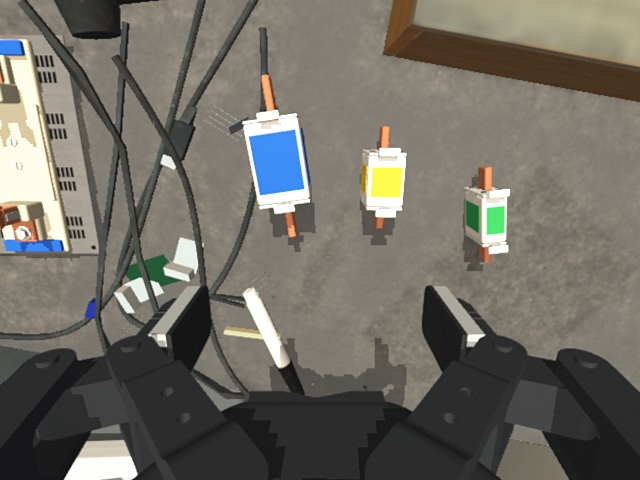

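The view shows the three new fuses: blue label at (276,162) with blade tips (265.5,75) and (293,237), yellow at (386,182) with tips (385,126) and (379,228), and green at (495,220) with tips (485,167) and (485,261). All three are upright.

```bash
python3 - <<'E'
from h import *
c=np.load('c_f2.npy',allow_pickle=True).item()
for n,l,zl,a,b,zb in (("L",(276.1,162.3),.052,(265.5,75),(293,237),.035),("M",(386,182),.046,(385,127),(379,227),.0305),("S",(495,220),.040,(485,167),(485,260),.0275)):
    A,B=pt(c,*a,zb),pt(c,*b,zb); print(n,'label',np.round(pt(c,*l,zl)[:2],4),'blade mid',np.round((A+B)[:2]/2,4),np.linalg.norm(A-B),np.degrees(np.arctan2(*(A-B)[1::-1])))
E
```

```text
L label [ 0.4917 -0.2187] blade mid [ 0.4911 -0.2201] 0.13135308055954947 5.730013582177801
M label [ 0.4718 -0.3045] blade mid [ 0.4721 -0.304 ] 0.08391971982807926 -3.0184063204705516
S label [ 0.4349 -0.3974] blade mid [ 0.4361 -0.3946] 0.0841023559079012 4.91221684360319
```

```bash
python3 -m jog '[{"linear":[0,0,0],"roll":-0.82},{"linear":[0,0,0],"roll":-0.82},{"linear":[0.587,-0.318,0.24],"roll":0},{"linear":[0.587,-0.318,0.5],"roll":0},{"linear":[0,0,0.8],"roll":0},{"linear":[0,0,0.8],"roll":0},{"linear":[0,0,0.6],"roll":0},{"linear":[0,0,0.6],"roll":0},{"linear":[0,0,0.4],"roll":0},{"linear":[0,0,0.3],"roll":0},{"linear":[0,0,0],"roll":0},{"linear":[0,0,0],"roll":0}]' 0.6
python3 -m jog '[{"linear":[0,0,0],"roll":0},{"linear":[0,0,0],"roll":0},{"linear":[0,0,0],"roll":0},{"linear":[0,0,0],"roll":0},{"linear":[0,0,0],"roll":0},{"linear":[0,0,0],"roll":0},{"linear":[0,0,0],"roll":0}]' -1 50
```

```text
time_s: 10.82
position: [0.4914, -0.2194, 0.0178]
tool_rot: [[0.995, 0.1, -0.001], [0.1, -0.995, 0.001], [-0.001, -0.001, -1.0]]
ft_force: [0.1, 0.4, 1.0]
grip_width: 0.0681
gripper_force: 0.0
time_s: 11.4
position: [0.4919, -0.2205, 0.019]
tool_rot: [[0.995, 0.098, 0.002], [0.098, -0.995, -0.001], [0.002, 0.001, -1.0]]
ft_force: [0.1, 2.6, 7.0]
grip_width: 0.0413
gripper_force: 52.4
```

```bash
python3 -m jog '[{"linear":[0,0,-0.2],"roll":0},{"linear":[0,0,-0.6],"roll":0},{"linear":[0,0,-0.8],"roll":0},{"linear":[0,0,-0.7],"roll":0},{"linear":[0,0,-0.3],"roll":0},{"linear":[0,0,0],"roll":0.84},{"linear":[0,0,0],"roll":0.84},{"linear":[0,0,0],"roll":0}]'
python3 -m jog '[{"linear":[0.01,-0.4,0],"roll":0},{"linear":[0.01,-0.9,0],"roll":0},{"linear":[0.01,-0.9,0],"roll":0},{"linear":[0.01,-0.9,0],"roll":0},{"linear":[0.01,-0.9,0],"roll":0},{"linear":[0.01,-0.9,0],"roll":0},{"linear":[0,-0.6,0],"roll":0},{"linear":[0,-0.265,0],"roll":0},{"linear":[0,0,0],"roll":0},{"linear":[0,0,0],"roll":0},{"linear":[0,0,0],"roll":0}]'
python3 - <<'E'
from h import *
im,c=grab('wrist','w_L'); np.save('c_L.npy',c,allow_pickle=True)
s=env.observe(); print(s['position'],s['tool_rot'][:,0],s['time_s'])
for col in ('green','yellow','blue'):
    for a,r in blobs(im,col,100)[:4]: print(col,a,np.round(r[0],1),np.round(r[1],1),round(r[2],1),np.round(pt(c,*r[0],.014)[:2],4))
E
```

```text
time_s: 12.07
position: [0.491, -0.2202, 0.1223]
tool_rot: [[0.999, -0.051, -0.0], [-0.051, -0.999, -0.0], [-0.0, 0.0, -1.0]]
ft_force: [0.5, -1.2, -4.6]
grip_width: 0.0411
gripper_force: 52.1
time_s: 12.98
position: [0.5048, 0.0087, 0.1217]
tool_rot: [[0.999, -0.048, -0.0], [-0.048, -0.999, -0.0], [-0.0, 0.0, -1.0]]
ft_force: [-0.4, -1.1, -3.1]
grip_width: 0.0409
gripper_force: 52.1
[0.50486273 0.00857292 0.12171753] [ 9.98801152e-01 -4.89515833e-02 -3.19466756e-05] 13.0333
green 736 [ 49. 121.] [16. 50.] 90.0 [0.5866 0.1857]
green 682 [17.  74.9] [34.7 23.1] 1.7 [0.616  0.1992]
green 361 [ 87.5 315.5] [41. 13.] 0.0 [0.4406 0.1926]
green 281 [  6.9 364.9] [32.8 15.1] 61.9 [0.399  0.2686]
yellow 949 [182. 121.] [16. 60.] 90.0 [0.5823 0.0965]
yellow 364 [178.    5.5] [11. 66.] 90.0 [0.6506 0.0886]
yellow 349 [197. 316.] [14. 44.] 90.0 [0.4361 0.1069]
blue 11685 [316. 334.] [116. 106.] 90.0 [0.4156 0.0144]
blue 1245 [315. 104.] [16. 78.] 90.0 [0.5889 0.0067]
```

View pics/w_L.png

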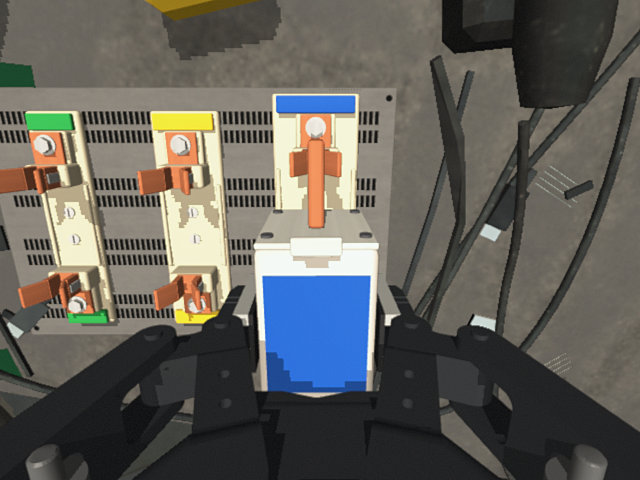

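The blade in hand (u=316), the far blue strip (u≈315) and the bolt (u=316) all line up with the tool plane, so the fuse is aligned with the large base. Next I'll lower it.

```bash
python3 -m jog '[{"linear":[0,0,0.3],"roll":0},{"linear":[0,0,0.4],"roll":0},{"linear":[0,0,0.3],"roll":0},{"linear":[0,0,0.2],"roll":0},{"linear":[0,0,0.2],"roll":0},{"linear":[0,0,0.15],"roll":0},{"linear":[0,0,0.15],"roll":0},{"linear":[0,0,0.15],"roll":0},{"linear":[0,0,0.1],"roll":0},{"linear":[0,0,0],"roll":0},{"linear":[0,0,0],"roll":0}]'
```

```text
time_s: 13.95
position: [0.5048, 0.0098, 0.0437]
tool_rot: [[0.999, -0.048, 0.0], [-0.048, -0.999, -0.0], [0.0, 0.0, -1.0]]
ft_force: [0.3, -0.3, -3.2]
grip_width: 0.0417
gripper_force: 52.3
```

```bash
python3 -m jog '[{"linear":[0,0,0.08],"roll":0},{"linear":[0,0,0.06],"roll":0},{"linear":[0,0,0],"roll":0},{"linear":[0,0,0],"roll":0}]'
```

```text
time_s: 14.28
position: [0.5047, 0.0098, 0.0381]
tool_rot: [[0.999, -0.048, -0.0], [-0.048, -0.999, 0.0], [-0.0, -0.0, -1.0]]
ft_force: [0.3, -0.2, -3.4]
grip_width: 0.0413
gripper_force: 52.3
```

```bash
python3 -m jog '[{"linear":[0,0,0],"roll":0},{"linear":[0,0,0],"roll":0},{"linear":[0,0,0],"roll":0},{"linear":[0,0,0],"roll":0},{"linear":[0,0,-0.1],"roll":0},{"linear":[0,0,-0.3],"roll":0},{"linear":[0,0,-0.7],"roll":0},{"linear":[0,0,-0.8],"roll":0},{"linear":[0,0,-0.6],"roll":0},{"linear":[0,0,0],"roll":0}]' 0.36
python3 -m jog '[{"linear":[-0.04,0.5,0],"roll":0},{"linear":[-0.05,0.9,0],"roll":0},{"linear":[-0.05,0.9,0],"roll":0},{"linear":[-0.05,0.9,0],"roll":0},{"linear":[-0.05,0.9,0],"roll":0},{"linear":[-0.05,0.9,0],"roll":0},{"linear":[-0.05,0.9,0],"roll":0},{"linear":[-0.05,0.9,0],"roll":0},{"linear":[-0.05,0.7,0],"roll":0},{"linear":[0,0.39,0],"roll":0},{"linear":[0,0,0],"roll":0},{"linear":[0,0,0],"roll":0}]' 0.41
python3 - <<'E'
from h import *
im,c=grab('wrist','w_M1')
s=env.observe(); print(s['position'],s['tool_rot'][:,0],s['time_s'])
for col in ('green','yellow'):
    for a,r in blobs(im,col,100)[:3]: print(col,a,np.round(r[0],1),np.round(r[1],1),round(r[2],1),np.round(pt(c,*r[0],.046)[:2],4))
E
```

```text
time_s: 15.12
position: [0.5068, 0.0094, 0.143]
tool_rot: [[0.999, -0.048, 0.009], [-0.048, -0.999, -0.002], [0.009, 0.001, -1.0]]
ft_force: [1.6, -0.4, 1.5]
grip_width: 0.0579
gripper_force: 0.0
time_s: 16.12
position: [0.4719, -0.3041, 0.1377]
tool_rot: [[0.999, -0.049, -0.001], [-0.049, -0.999, 0.001], [-0.001, -0.001, -1.0]]
ft_force: [0.5, 0.2, 0.1]
grip_width: 0.06
gripper_force: 0.0
[ 0.47203851 -0.30336132  0.13787204] [ 9.98865320e-01 -4.76205130e-02 -5.99050918e-04] 16.1667
green 520 [448.5 273. ] [30. 19.] 90.0 [ 0.4373 -0.3949]
green 446 [ 75.6 323.6] [34.9 25.4] 67.8 [ 0.41   -0.1216]
green 239 [426.5 265.5] [39.8 10. ] 85.6 [ 0.4438 -0.3792]
yellow 1006 [318.5 232.5] [31. 33.] 90.0 [ 0.4716 -0.3044]
```

```bash
python3 -m jog '[{"linear":[0,0,0.5],"roll":0},{"linear":[0,0,0.7],"roll":0},{"linear":[0,0,0.7],"roll":0},{"linear":[0,0,0.5],"roll":0},{"linear":[0,0,0.4],"roll":0},{"linear":[0,0,0.3],"roll":0},{"linear":[0,0,0],"roll":0},{"linear":[0,0,0],"roll":0}]'
python3 -m jog '[{"linear":[0,0,0],"roll":0},{"linear":[0,0,0],"roll":0},{"linear":[0,0,0],"roll":0},{"linear":[0,0,0],"roll":0},{"linear":[0,0,0],"roll":0},{"linear":[0,0,0],"roll":0},{"linear":[0,0,0],"roll":0},{"linear":[0,0,0],"roll":0}]' -1 45
python3 -m jog '[{"linear":[0,0,-0.2],"roll":0},{"linear":[0,0,-0.6],"roll":0},{"linear":[0,0,-0.8],"roll":0},{"linear":[0,0,-0.7],"roll":0},{"linear":[0,0,-0.3],"roll":0},{"linear":[0,0,0],"roll":0},{"linear":[0,0,0],"roll":0}]'
```

```text
time_s: 16.83
position: [0.4723, -0.3032, 0.0142]
tool_rot: [[0.999, -0.046, -0.001], [-0.046, -0.999, 0.001], [-0.001, -0.001, -1.0]]
ft_force: [-0.2, -0.8, -0.4]
grip_width: 0.0604
gripper_force: 0.0
time_s: 17.5
position: [0.4726, -0.3048, 0.0153]
tool_rot: [[0.999, -0.048, 0.002], [-0.048, -0.999, -0.001], [0.002, 0.001, -1.0]]
ft_force: [-0.3, 2.3, 5.9]
grip_width: 0.0294
gripper_force: 45.5
time_s: 18.08
position: [0.4718, -0.3045, 0.1183]
tool_rot: [[0.999, -0.048, 0.0], [-0.048, -0.999, -0.0], [0.0, 0.0, -1.0]]
ft_force: [-0.3, -0.2, -3.1]
grip_width: 0.0294
gripper_force: 45.0
```

```bash
python3 -m jog '[{"linear":[0.04,-0.4,0],"roll":0},{"linear":[0.04,-0.9,0],"roll":0},{"linear":[0.04,-0.9,0],"roll":0},{"linear":[0.04,-0.9,0],"roll":0},{"linear":[0.04,-0.9,0],"roll":0},{"linear":[0.04,-0.9,0],"roll":0},{"linear":[0.04,-0.9,0],"roll":0},{"linear":[0.04,-0.9,0],"roll":0},{"linear":[0.04,-0.9,0],"roll":0},{"linear":[0.04,-0.9,0],"roll":0},{"linear":[0.04,-0.9,0],"roll":0},{"linear":[0,-0.71,0],"roll":0}]'
python3 -m jog '[{"linear":[0,0,0],"roll":0},{"linear":[0,0,0],"roll":0},{"linear":[0,0,0],"roll":0}]'
python3 - <<'E'
from h import *
im,c=grab('wrist','w_M2')
s=env.observe(); print(s['position'],s['tool_rot'][:,0],s['time_s'])
for col in ('green','yellow','blue'):
    for a,r in blobs(im,col,100)[:4]: print(col,a,np.round(r[0],1),np.round(r[1],1),round(r[2],1),np.round(pt(c,*r[0],.014)[:2],4))
E
```

```text
time_s: 19.08
position: [0.5077, 0.1016, 0.1167]
tool_rot: [[0.999, -0.047, -0.003], [-0.047, -0.999, 0.001], [-0.003, -0.0, -1.0]]
ft_force: [0.0, -1.4, -2.2]
grip_width: 0.029
gripper_force: 45.0
time_s: 19.33
position: [0.5082, 0.0985, 0.1171]
tool_rot: [[0.999, -0.048, -0.002], [-0.048, -0.999, -0.0], [-0.002, 0.0, -1.0]]
ft_force: [-0.3, -0.7, -1.4]
grip_width: 0.0297
gripper_force: 45.2
[0.50850689 0.09798225 0.1173809 ] [ 0.99881187 -0.0487022  -0.00171402] 19.3833
green 2290 [116.8  81. ] [47.8 97.3] 70.3 [0.6117 0.2226]
green 762 [182.  119.5] [46. 17.] -0.0 [0.5863 0.1845]
green 742 [558.7 353.6] [27.7 33.2] 79.2 [ 0.3946 -0.0883]
green 714 [11. 80.] [22. 68.] 0.0 [0.6155 0.2901]
yellow 3850 [316.  332.5] [59. 68.] 90.0 [0.4229 0.1039]
yellow 1014 [318.  119.5] [17. 60.] 90.0 [0.5821 0.095 ]
yellow 129 [324.5   3.5] [ 7. 41.] 90.0 [0.6491 0.088 ]
blue 4667 [474.8 253.5] [64.8 81.8] 5.7 [ 0.483  -0.0152]
blue 1284 [423.8 243. ] [20.3 84.8] 4.6 [0.4928 0.0224]
blue 1276 [456. 102.] [16. 82.] 90.0 [0.5887 0.0049]
```

View pics/w_M2.png

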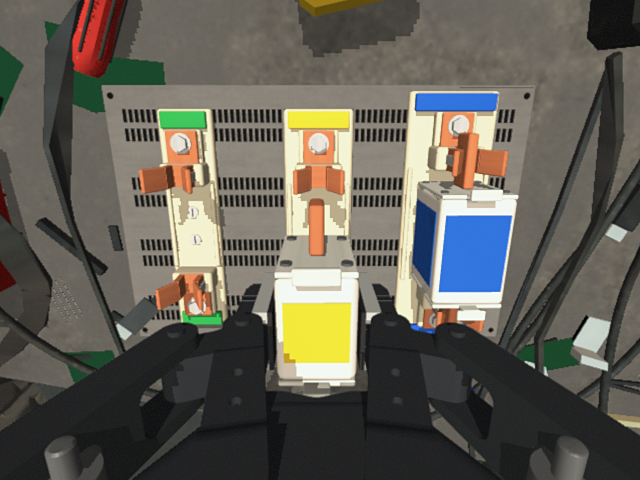

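The large fuse is seated upright in the blue base (475,250). The medium blade is at u=316 against its strip at u=318, so I'll shift about 1 mm towards -y and then lower.

```bash
python3 -m jog '[{"linear":[0,0.03,0.3],"roll":0},{"linear":[0,0,0.4],"roll":0},{"linear":[0,0,0.3],"roll":0},{"linear":[0,0,0.2],"roll":0},{"linear":[0,0,0.2],"roll":0},{"linear":[0,0,0.15],"roll":0},{"linear":[0,0,0.15],"roll":0},{"linear":[0,0,0.15],"roll":0},{"linear":[0,0,0.1],"roll":0},{"linear":[0,0,0],"roll":0},{"linear":[0,0,0],"roll":0}]'
python3 -m jog '[{"linear":[0,0,0.08],"roll":0},{"linear":[0,0,0.06],"roll":0},{"linear":[0,0,0],"roll":0},{"linear":[0,0,0],"roll":0}]'
```

```text
time_s: 20.3
position: [0.509, 0.0973, 0.0401]
tool_rot: [[0.999, -0.048, -0.0], [-0.048, -0.999, 0.0], [-0.0, -0.0, -1.0]]
ft_force: [0.5, 0.2, -1.5]
grip_width: 0.0295
gripper_force: 45.2
time_s: 20.63
position: [0.509, 0.0973, 0.0345]
tool_rot: [[0.999, -0.048, -0.0], [-0.048, -0.999, 0.0], [-0.0, -0.0, -1.0]]
ft_force: [-0.1, -0.3, -0.8]
grip_width: 0.0299
gripper_force: 45.2
```

```bash
python3 -m jog '[{"linear":[0,0,0],"roll":0},{"linear":[0,0,0],"roll":0},{"linear":[0,0,0],"roll":0},{"linear":[0,0,0],"roll":0},{"linear":[0,0,-0.1],"roll":0},{"linear":[0,0,-0.3],"roll":0},{"linear":[0,0,-0.7],"roll":0},{"linear":[0,0,-0.8],"roll":0},{"linear":[0,0,-0.6],"roll":0},{"linear":[0,0,0],"roll":0}]' 0.1
python3 -m jog '[{"linear":[-0.09,0.5,0],"roll":0},{"linear":[-0.09,0.9,0],"roll":0},{"linear":[-0.09,0.9,0],"roll":0},{"linear":[-0.09,0.9,0],"roll":0},{"linear":[-0.09,0.9,0],"roll":0},{"linear":[-0.09,0.9,0],"roll":0},{"linear":[-0.09,0.9,0],"roll":0},{"linear":[-0.09,0.9,0],"roll":0},{"linear":[-0.09,0.9,0],"roll":0},{"linear":[-0.09,0.9,0],"roll":0},{"linear":[-0.09,0.9,0],"roll":0},{"linear":[-0.09,0.9,0],"roll":0}]' 0.2
python3 -m jog '[{"linear":[-0.07,0.9,0],"roll":0},{"linear":[-0.08,0.7,0],"roll":0},{"linear":[0,0.43,0],"roll":0},{"linear":[0,0,0],"roll":-0.765},{"linear":[0,0,0],"roll":-0.765},{"linear":[0,0,0],"roll":0},{"linear":[0,0,0],"roll":0},{"linear":[0,0,0],"roll":0}]'
python3 - <<'E'
from h import *
im,c=grab('wrist','w_S1')
s=env.observe(); print(s['position'],s['tool_rot'][:,0],s['time_s'])
for a,r in blobs(im,'green',100)[:4]: print(a,np.round(r[0],1),np.round(r[1],1),round(r[2],1),np.round(pt(c,*r[0],.040)[:2],4))
E
```

```text
time_s: 21.47
position: [0.511, 0.0973, 0.1394]
tool_rot: [[0.999, -0.048, 0.009], [-0.048, -0.999, -0.0], [0.009, -0.0, -1.0]]
ft_force: [0.6, -0.6, -0.6]
grip_width: 0.0469
gripper_force: 0.0
time_s: 22.47
position: [0.4451, -0.3178, 0.1343]
tool_rot: [[0.999, -0.048, -0.0], [-0.048, -0.999, 0.0], [-0.0, -0.0, -1.0]]
ft_force: [1.4, 0.3, -0.2]
grip_width: 0.0511
gripper_force: 0.0
time_s: 23.13
position: [0.4359, -0.3967, 0.1344]
tool_rot: [[0.996, 0.084, -0.0], [0.084, -0.996, 0.0], [-0.0, -0.0, -1.0]]
ft_force: [-0.2, -0.4, -1.0]
grip_width: 0.0511
gripper_force: 0.0
[ 0.43597495 -0.39670922  0.13448886] [ 9.96458682e-01  8.40838194e-02 -8.47881210e-05] 23.1833
589 [318.5 232.5] [31. 19.] 90.0 [ 0.4351 -0.3972]
```

View pics/w_S1.png

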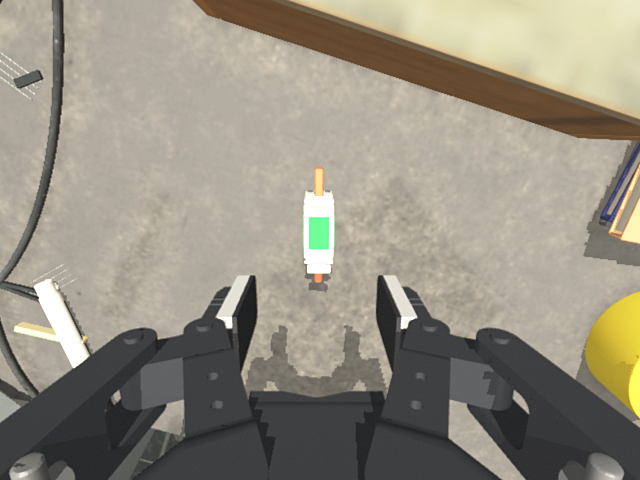

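The small fuse is centred at (318,232), aligned with the tool. Next I'll grasp it.

```bash
python3 -m jog '[{"linear":[0,0,0.5],"roll":0},{"linear":[0,0,0.7],"roll":0},{"linear":[0,0,0.65],"roll":0},{"linear":[0,0,0.5],"roll":0},{"linear":[0,0,0.4],"roll":0},{"linear":[0,0,0.3],"roll":0},{"linear":[0,0,0],"roll":0},{"linear":[0,0,0],"roll":0}]'
python3 -m jog '[{"linear":[0,0,0],"roll":0},{"linear":[0,0,0],"roll":0},{"linear":[0,0,0],"roll":0},{"linear":[0,0,0],"roll":0},{"linear":[0,0,0],"roll":0},{"linear":[0,0,0],"roll":0},{"linear":[0,0,0],"roll":0},{"linear":[0,0,0],"roll":0}]' -1 40
python3 -m jog '[{"linear":[0,0,-0.2],"roll":0},{"linear":[0,0,-0.6],"roll":0},{"linear":[0,0,-0.8],"roll":0},{"linear":[0,0,-0.7],"roll":0},{"linear":[0,0,-0.3],"roll":0},{"linear":[0,0,0],"roll":0.765},{"linear":[0,0,0],"roll":0.765},{"linear":[0,0,0],"roll":0},{"linear":[0,0,0],"roll":0}]'
```

```text
time_s: 23.85
position: [0.436, -0.3968, 0.0125]
tool_rot: [[0.996, 0.085, -0.0], [0.085, -0.996, 0.001], [-0.0, -0.001, -1.0]]
ft_force: [0.3, -0.2, 1.2]
grip_width: 0.051
gripper_force: 0.0
time_s: 24.52
position: [0.4363, -0.3974, 0.0137]
tool_rot: [[0.996, 0.085, 0.001], [0.085, -0.996, -0.002], [0.001, 0.002, -1.0]]
ft_force: [0.2, 0.7, 6.7]
grip_width: 0.0204
gripper_force: 40.2
time_s: 25.27
position: [0.4358, -0.3968, 0.1167]
tool_rot: [[0.999, -0.046, -0.0], [-0.046, -0.999, 0.0], [-0.0, -0.0, -1.0]]
ft_force: [-0.3, -0.7, -1.8]
grip_width: 0.02
gripper_force: 39.3
```

```bash
python3 -m jog '[{"linear":[0.076,-0.5,0],"roll":0},{"linear":[0.076,-0.9,0],"roll":0},{"linear":[0.076,-0.9,0],"roll":0},{"linear":[0.076,-0.9,0],"roll":0},{"linear":[0.076,-0.9,0],"roll":0},{"linear":[0.076,-0.9,0],"roll":0},{"linear":[0.076,-0.9,0],"roll":0},{"linear":[0.076,-0.9,0],"roll":0},{"linear":[0.076,-0.9,0],"roll":0},{"linear":[0.076,-0.9,0],"roll":0},{"linear":[0.076,-0.9,0],"roll":0}]'
python3 -m jog '[{"linear":[0.076,-0.9,0],"roll":0},{"linear":[0.076,-0.9,0],"roll":0},{"linear":[0.076,-0.9,0],"roll":0},{"linear":[0.076,-0.9,0],"roll":0},{"linear":[0.076,-0.9,0],"roll":0},{"linear":[0,-0.645,0],"roll":0},{"linear":[0,0,0],"roll":0},{"linear":[0,0,0],"roll":0},{"linear":[0,0,0],"roll":0},{"linear":[0,0,0],"roll":0}]'
python3 - <<'E'
from h import *
im,c=grab('wrist','w_S2')
s=env.observe(); print(s['position'],s['tool_rot'][:,0],s['time_s'])
for col in ('green','yellow'):
    for a,r in blobs(im,col,100)[:4]: print(col,a,np.round(r[0],1),np.round(r[1],1),round(r[2],1),np.round(pt(c,*r[0],.014)[:2],4))
E
```

```text
time_s: 26.18
position: [0.4875, -0.0173, 0.1166]
tool_rot: [[0.999, -0.046, -0.0], [-0.046, -0.999, 0.0], [-0.0, -0.0, -1.0]]
ft_force: [1.7, 0.1, -1.0]
grip_width: 0.0201
gripper_force: 39.4
time_s: 27.02
position: [0.5127, 0.1849, 0.1165]
tool_rot: [[0.999, -0.049, -0.0], [-0.049, -0.999, -0.0], [-0.0, 0.0, -1.0]]
ft_force: [0.3, -0.2, -0.4]
grip_width: 0.0202
gripper_force: 39.5
[0.51275879 0.1847821  0.11655232] [ 9.98796119e-01 -4.90537055e-02 -2.16540408e-04] 27.0667
green 2957 [116.9  76.1] [55.1 78.4] 29.5 [0.6193 0.308 ]
green 2185 [316. 328.] [56. 40.] 90.0 [0.432  0.1901]
green 2088 [249.6  80.5] [44.1 94.6] 66.1 [0.6126 0.2238]
green 719 [315.5 120. ] [16. 45.] 90.0 [0.5864 0.183 ]
yellow 1514 [468. 252.] [38. 44.] 90.0 [0.4891 0.0766]
yellow 982 [451.5 120. ] [16. 63.] 90.0 [0.5821 0.0937]
yellow 615 [429.9 241.5] [18.6 49.7] 5.4 [0.4986 0.1046]
yellow 436 [432. 319.] [14. 54.] 90.0 [0.4355 0.1005]
```

View pics/w_S2.png

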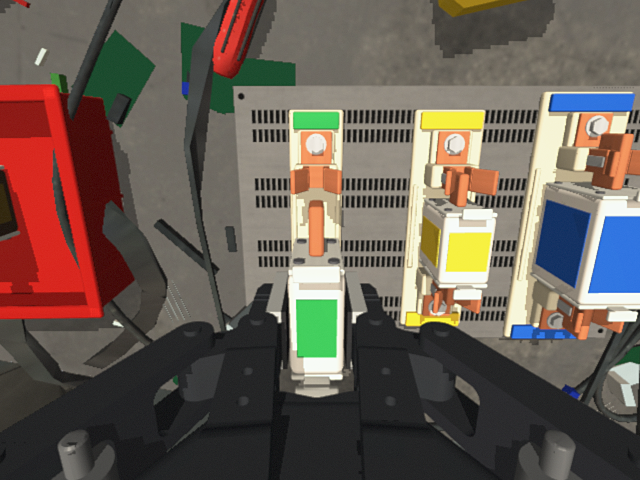

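Blade (u=316), strip (u=315.5) and bolt (u=316) line up, and the medium fuse sits upright in its yellow base. I'll lower the small fuse.

```bash
python3 -m jog '[{"linear":[0,0.015,0.3],"roll":0},{"linear":[0,0,0.4],"roll":0},{"linear":[0,0,0.3],"roll":0},{"linear":[0,0,0.2],"roll":0},{"linear":[0,0,0.2],"roll":0},{"linear":[0,0,0.15],"roll":0},{"linear":[0,0,0.15],"roll":0},{"linear":[0,0,0.15],"roll":0},{"linear":[0,0,0.1],"roll":0},{"linear":[0,0,0],"roll":0},{"linear":[0,0,0],"roll":0}]'
python3 -m jog '[{"linear":[0,0,0.08],"roll":0},{"linear":[0,0,0.06],"roll":0},{"linear":[0,0,0],"roll":0},{"linear":[0,0,0],"roll":0}]'
```

```text
time_s: 27.98
position: [0.5127, 0.1852, 0.0385]
tool_rot: [[0.999, -0.048, -0.0], [-0.048, -0.999, -0.0], [-0.0, 0.0, -1.0]]
ft_force: [0.0, -0.2, -1.8]
grip_width: 0.0203
gripper_force: 39.5
time_s: 28.32
position: [0.5126, 0.1852, 0.0329]
tool_rot: [[0.999, -0.048, -0.0], [-0.048, -0.999, -0.0], [-0.0, 0.0, -1.0]]
ft_force: [0.2, -0.5, -0.7]
grip_width: 0.0203
gripper_force: 39.5
```

```bash
python3 -m jog '[{"linear":[0,0,0],"roll":0},{"linear":[0,0,0],"roll":0},{"linear":[0,0,0],"roll":0},{"linear":[0,0,0],"roll":0},{"linear":[0,0,-0.1],"roll":0},{"linear":[0,0,-0.3],"roll":0},{"linear":[0,0,-0.7],"roll":0},{"linear":[0,0,-0.8],"roll":0},{"linear":[0,0,-0.8],"roll":0},{"linear":[0,0,-0.7],"roll":0},{"linear":[0,0,0],"roll":0}]' -0.1
python3 -m jog '[{"linear":[-0.4,0.4,-0.4],"roll":0},{"linear":[-0.4,0.5,-0.4],"roll":0},{"linear":[-0.4,0.5,0],"roll":0},{"linear":[-0.3,0.4,0],"roll":0},{"linear":[0,0,0],"roll":0},{"linear":[0,0,0],"roll":0},{"linear":[0,0,0],"roll":0}]'
python3 - <<'E'
from h import *
grab('wrist','w_end'); im,c=grab('scene')
cv2.imwrite('pics/s_end.png',cv2.resize(im[210:410,150:420,::-1],None,fx=2.8,fy=2.8,interpolation=cv2.INTER_CUBIC))
E
```

```text
time_s: 29.23
position: [0.5148, 0.1856, 0.1749]
tool_rot: [[0.999, -0.048, 0.01], [-0.048, -0.999, 0.001], [0.01, -0.002, -1.0]]
ft_force: [0.5, 0.5, -0.5]
grip_width: 0.0384
gripper_force: 0.0
time_s: 29.82
position: [0.4496, 0.1164, 0.201]
tool_rot: [[0.999, -0.048, 0.0], [-0.048, -0.999, 0.0], [0.0, -0.0, -1.0]]
ft_force: [-0.4, 0.6, 0.7]
grip_width: 0.0378
gripper_force: 0.0
```

View pics/w_end.png

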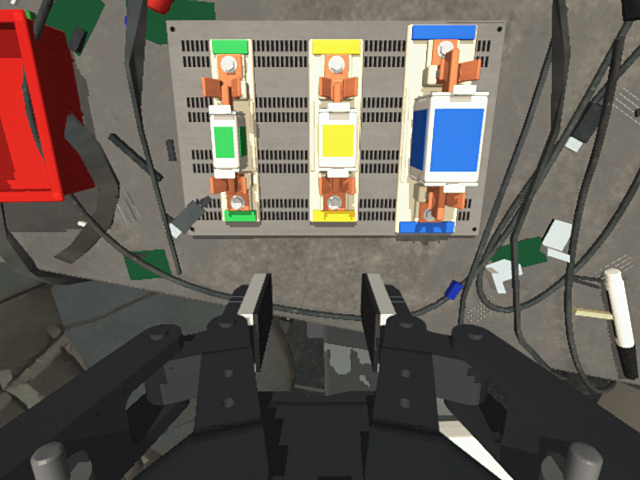

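View pics/s_end.png

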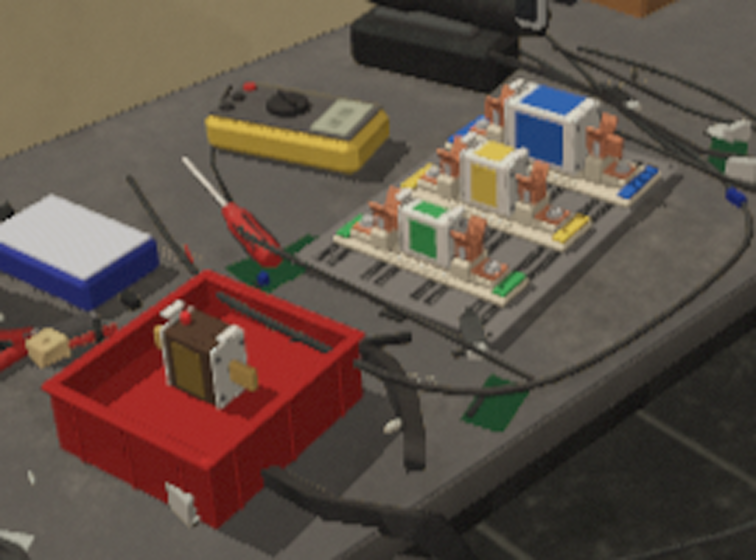

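All three fuses sit level in their bases (wrist px (225,140), (338,140), (455,138)). The blown fuse stands in the tray, and the multimeter hasn't moved.

```bash
python3 -c "
from rig import env
print(env.close_job())"
```

```text
the job is handed in; nothing more can be done
None
```

I put the blown fuse in the red scrap tray, then fitted the large, medium and small new fuses in their matching bases and handed the job in at about 30 s. In the last pictures all three look level and upright and the multimeter is where it was, but the blades can't be seen at the bottom of the jaws, so I judged full seating from the release heights.

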